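# Lock the glaze jar in the cam clamp

## Robot

A 6-joint arm with a two-finger parallel gripper is mounted at the origin on a cart in front of the work surface, level with it; the furniture and walls round the work are solid. World frame = base frame: x ahead of the robot, y to its left, z up, the work surface at z = 0. Lengths are in mm, angles in rad, forces in N, time in s.
With the tool pointing down it reaches from about 350 to 975 mm from the base axis. Payload 7.1 kg.
Tool frame: the origin (TCP) lies on the mounting face of the last link; the fingertips stand 182 mm ahead of it and the grasp point (between the pads) lies 163 mm ahead of it (ctrl.tcp_to_tips is the distance from the TCP to the fingertips, in mm); z points along the fingers, y is the direction in which the jaws open and shut (so a half turn about z gives the same grasp; the last joint's range is limited). The gripper opens to 88 mm and grips with 3 to 60 N. Pads are 20 mm wide; open, the fingers measure 115 mm over their backs; the gripper's body (75 mm by 178 mm) begins 61 mm behind the grasp point.
Start: joints at [-1.29, 0.423, 1.63, -0, 1.089, -0.019], TCP at [184.599, -597.101, 404.675] pointing down, gripper open.
Joint ranges: [-3, 3], [-0.9, 2.11], [0.09, 2.58], [-1.31, 4.45], [0.11, 2.69], [-2.54, 2.54]. Speed limits (rad/s): [2.39, 2.39, 3.01, 3.14, 3.14, 3.14].

## Interface

Orientations are given as a rotation vector (axis times angle).
In Python, from workcell import ctrl gives the robot as it stands. The module is installed in compiled form; this text tells all that it offers.
- The arm moves only by the tool send_rows, never from a script. Its argument "commands" is a list of rows, each an object with "translation": the shift along the world's x, y, z normalised to -1 to 1, where 1 is 0.1 m, a list of three; "twist": the turn, a rotation vector about the world's x, y, z normalised to -1 to 1, where 1 is 0.5 rad, a list of three. A call has exactly 10 rows; each row is the pose to reach, as a shift and turn from the pose commanded when the call began; what a row does not reach only later rows make up. A row lasts 1/10 s, in which the tool goes at most 50 mm and 8.59 degrees, less where a joint would pass 70% of its speed; a pose out of reach is approached as far as the arm can. A call with a number of a shift or a turn outside -1 to 1 is refused whole. A call with a gripper value outside its range is refused whole. "grip" is the closure, from -1 (fully open) to 1 (shut), set as the call begins (left out, the last holds). The fingers move at their own pace and stop on an object; the grip force is fixed at half the most. Time passes only in rows, so rows that repeat a pose let the fingers close, or fill a call up. It gives the time, the measured TCP pose, the force and the opening at its end, in the units of the state.
- ctrl.get_obs(): the state, without advancing time (a new reading comes with each control period).
- ctrl.get_image(name): name is "side" or "top" or "wrist"; returns a dict with "img" (384x512x3 uint8, red, green, blue), "intrinsics" (3x3 intrinsics, pixels), "cam_to_world" (4x4, takes a point from camera to world coordinates). Camera axes: x right, y down, z forward; pixel columns grow to the right and rows downward; lengths in mm; the calibration is good to about 2 mm. A picture is of the moment at which its call begins. There is no depth.
- ctrl.close_job(): hands the job in, once; it reports no verdict.
The state is a dict: "t": time; "qpos": joint angles; "qvel": joint speeds; "joint_torque": joint torques, N m; "ee_pos": TCP position; "orientation": TCP orientation; "ft_force": force on the tool from outside, world axes, zero at the start; "moment": the same for the moment, N m; "width": finger opening in mm.
Only numpy, scipy, OpenCV 4.12 (cv2) and the standard library are available. Lean on these libraries where they do the work, as an engineer would, in place of code of your own. Each camera call takes 0.05 s, during which the arm holds its last target. There are 200 camera calls.

## Task

Take the glaze jar that stands beside the jar clamp and stand it upright on the clamp's seat, between the wooden vee and the rubber jaw, and let go of it. Then turn the clamp's black T-bar knob clockwise (seen from above) until you feel the sprung plunger drop into the notch of the hidden cam, and stop there without forcing the cam on against the plunger or past the notch. Leave the jar clamped upright and the knob released, with the cup and the timer behind the clamp undisturbed.

Things in the scene. Friction and masses are not known exactly. Their poses are not given: they have to be found in the camera images.
- glaze_jar: loose round glaze jar, white body with black ribbed screw lid, 51 mm across, 60 mm high, 0.1 kg (varies). Origin at the centre of its underside, z up its axis. It stands on the table to the robot's right.
- clamp: jar clamp screwed to the table: plywood base 124 (x) x 232 (y) x 12 mm. Origin on its underside at table height, 5 mm towards +y from the plate's centre; +y runs from the knob end to the jar end, z up. The cam knob's axis is at y -65 mm, the jar seat at y +60 mm. Vee and jaw at the jar end reach no higher than 31 mm above the table, so a jar can be set down held by its upper half.
- seat (a point): centre of the cork seat disc on top of the base, 12 mm above the table: the jar's underside centre lies here (to about 3 mm) when it is against both vee blocks. At the start the jaw pad leaves 8 to 11 mm of room behind such a jar, so it may be set down 3 to 6 mm short of the vee (towards clamp -y); the jaw pushes it home. Axes as the clamp's.
- knob: cam knob: green flange disc 72 mm across, top 31 mm above the table, with a black T-bar, 58 mm long, 16 mm thick, from 36 to 70 mm above the table; a white dot marks one end. Origin on the turning axis at table height, z up the axis, turns with the knob; the bar lies along the direction 0.65 rad counterclockwise (from above) of this body's x axis.
- knob_grip (a point): on the knob's axis 58 mm above the table, mid T-bar: grip here across the 16 mm thickness. Turning takes 0.05 to 0.15 N m. While the plunger sinks into the notch it drags the knob on (the torque reverses by 0.1 to 0.4 N m); when it sits, the drag ends and there is about 0.1 rad of easy play. Then the far flank meets it (0.1 to 0.3 N m more): do not climb that, forces jump.
- plunger: sprung steel plunger with a red tail, lying along the clamp's x axis in a guide on the robot's side of the cam housing; a spring of 5 to 8 N pushes it inwards (clamp +x) against the cam. Origin at the centre of its round tip, 8 mm across, 19 mm above the table.
- jaw_pad: black rubber pad, 30 x 7 x 17 mm, sprung (about 2 to 5 N on the jar when the clamp is locked), on the carriage between cam and seat; slides along clamp y. Origin coincides with the clamp's origin at knob angle 0 and moves with the pad.
- bisque_cup: loose biscuit-fired cup with a blue band, 67 mm across, 61 mm high; origin at the centre of its underside. Bystander behind the clamp.
- timer: loose wind-up timer, green dial on a cream base, 63 mm across, 43 mm high; origin at the centre of its underside. Bystander behind the clamp.
- vee (a point): inner corner of the vee, at base-top height (12 mm): two wooden blocks at 90 degrees to each other, 40 mm long, 18 mm high above the base, opening towards clamp -y. The seat lies 36 mm from this corner along clamp -y. Axes as the clamp's.
- knob_travel (a joint): turning angle of the knob, rad; grows clockwise seen from above; starts between -0.1 and 0.15. The plunger begins to sink after some 0.4 to 1.0 rad of turning and is fully in about 0.35 rad later; the exact angle differs each time and cannot be seen. Turning drives the jaw towards the vee, 13 mm per rad.
- plunger_travel (a joint): travel of the plunger, m: 0 to 0.0015 = riding on the cam's running land (start), +0.005 = fully dropped into the notch (the red tail moves 4 to 5 mm inwards), negative = pushed outwards: below -0.0018 it has been forced past the notch onto the high land.
Not all that is in view belongs to the job. What is shaped like the glaze_jar but pink or red is not meant.

How it is judged:
By the outcome, as a careful person would: the job done as asked, in the order asked, and still so for the second after the job is handed in, with the robot touching nothing.
It also fails if it takes over 64 s, if anything falls off the work surface, if the arm or the gripper's body presses on something with over 40 N, if the wrist force passes 120 N, or if a joint passes its speed limit or range.

## Working session

There is one attempt and no reset: what is moved stays moved. The work goes in short steps, Python scripts to look and compute and a tool call to move; the robot and the scene stay as the last step left them, time stands still between calls to the robot, and variables do not carry over. Pictures are saved under pics/ and viewed, about 8 in all and at most 12, crops included, and the job is handed in when it is done.

Besides the shell and the picture viewer there is one more tool, called as name(argument=value, ...), one argument or row to a line, values as JSON. send_rows: Moves the arm, as the interface text tells. Its arguments: {"type":"object","properties":{"commands":{"type":"array","items":{"type":"object","properties":{"translation":{"type":"array","items":{"type":"number"}},"twist":{"type":"array","items":{"type":"number"}}}}},"grip":{"type":"number"}},"required":["commands"]}

```bash
mkdir -p pics
cat > h.py <<'E'
import numpy as np, cv2
from workcell import ctrl
def snap(n,f,crop=None,s=1):
    d=ctrl.get_image(n); np.savez(f'pics/{f}.npz',K=d['intrinsics'],T=d['cam_to_world'],img=d['img'])
    im=d['img'][:,:,::-1]
    cv2.imwrite(f'pics/{f}_raw.png',im)
    if crop: x0,y0,x1,y1=crop; im=im[y0:y1,x0:x1]
    cv2.imwrite(f'pics/{f}.png',cv2.resize(im,None,fx=s,fy=s,interpolation=cv2.INTER_CUBIC))
def pix(f,u,v,z):
    d=np.load(f'pics/{f}.npz');K,T=d['K'],d['T']
    r=T[:3,:3]@np.linalg.solve(K,[u,v,1.]);c=T[:3,3]
    return c+r*(z-c[2])/r[2]
def proj(f,P):
    d=np.load(f'pics/{f}.npz');K,T=d['K'],d['T']
    p=K@(T[:3,:3].T@(np.array(P,float)-T[:3,3]));return p[:2]/p[2]
E
python3 - <<'E'
from h import *
import numpy as np
np.set_printoptions(precision=3,suppress=True)
for n in ['top','side','wrist']: snap(n,n+'0')
a=[cv2.imread(f'pics/{n}0.png') for n in ['top','side']]
cv2.imwrite('pics/both.png',cv2.resize(np.vstack(a),None,fx=.78,fy=.78))
for n in ['top','side','wrist']:
  d=np.load(f'pics/{n}0.npz');print(n,d['K'],d['T'])
print(ctrl.get_obs())
E
```

```text
top [[391.057   0.    252.795]
 [  0.    391.057 191.962]
 [  0.      0.      1.   ]] [[  -0.019   -0.988    0.155  443.827]
 [  -1.       0.017   -0.017  -67.355]
 [   0.014   -0.155   -0.988 1203.051]
 [   0.       0.       0.       1.   ]]
side [[376.165   0.    255.336]
 [  0.    376.165 193.288]
 [  0.      0.      1.   ]] [[ -0.968  -0.093   0.232 319.187]
 [ -0.249   0.443  -0.862 941.921]
 [ -0.023  -0.892  -0.452 620.768]
 [  0.      0.      0.      1.   ]]
wrist [[273.768   0.    258.053]
 [  0.    273.768 192.675]
 [  0.      0.      1.   ]] [[   0.295   -0.912   -0.285  263.002]
 [  -0.955   -0.282   -0.087 -572.513]
 [  -0.001    0.298   -0.955  383.983]
 [   0.       0.       0.       1.   ]]
{'t': 0.15, 'qpos': array([-1.29 ,  0.424,  1.631,  0.   ,  1.089, -0.019]), 'qvel': array([-0.   , -0.002, -0.002, -0.   , -0.001,  0.001]), 'joint_torque': array([ -0.001, -54.499, -27.392,   0.064,   0.021,  -0.   ]), 'ee_pos': array([ 184.524, -596.911,  404.083]), 'orientation': array([-3.105, -0.469,  0.   ]), 'ft_force': array([ 0.842,  0.059, -0.277]), 'moment': array([-0.021,  0.008, -0.019]), 'width': 88.09580507785081}
```

View pics/both.png

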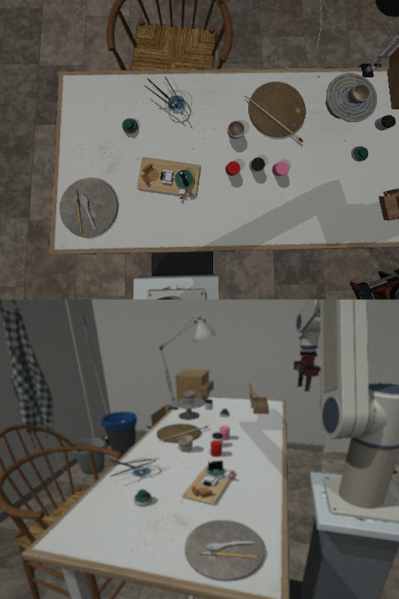

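The top view (0.78 scale) shows the clamp near (168,176) with its jar end on the left. The black-lidded jar is at (258,163), between a red and a pink one. I'll enlarge this.

Run:
```python
from h import *
im=cv2.imread('pics/top0_raw.png')
cv2.imwrite('pics/c1.png',cv2.resize(im[190:265,170:270],None,fx=8,fy=8,interpolation=cv2.INTER_CUBIC))
cv2.imwrite('pics/c2.png',cv2.resize(im[140:240,280:380],None,fx=6,fy=6,interpolation=cv2.INTER_CUBIC))
```

```text
(no output)
```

View pics/c1.png

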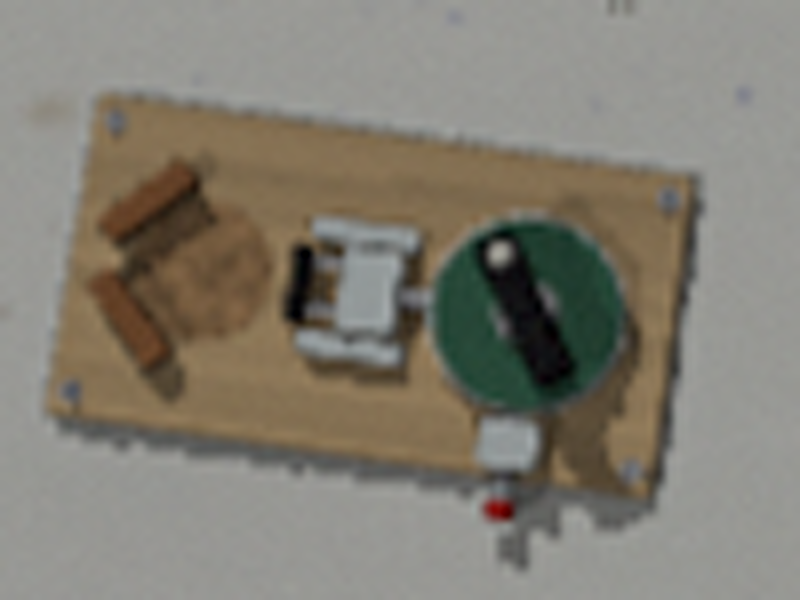

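View pics/c2.png

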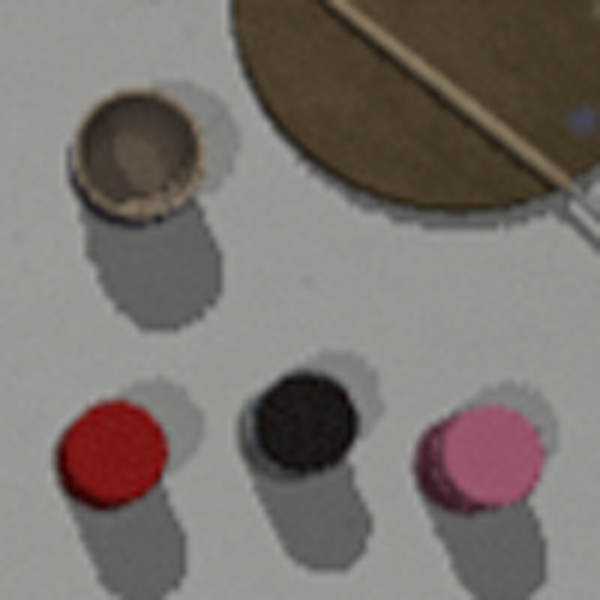

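The clamp's base corners in the 8x crop are (98,95), (693,175), (655,498) and (48,412). The flange centre is at (530,312), the T-bar runs from (490,235) to (560,388), and the red plunger tail is at (498,510). In the 6x crop the black lid is at (307,423), red at (113,453) and pink at (492,457).

Run:
```python
from h import *
np.set_printoptions(precision=1,suppress=True)
p1=lambda x,y,z: pix('top0',(x+.5)/8-.5+170,(y+.5)/8-.5+190,z)
p2=lambda x,y,z: pix('top0',(x+.5)/6-.5+280,(y+.5)/6-.5+140,z)
C=np.array([p1(*c,12) for c in [(98,95),(693,175),(655,498),(48,412)]])
c=C.mean(0); print(C,c)
yv=(C[0]+C[3]-C[1]-C[2])[:2]; print('lens',np.linalg.norm(yv)/2); yv/=np.linalg.norm(yv); xv=np.array([yv[1],-yv[0]])
xv2=(C[0]+C[1]-C[2]-C[3])[:2];print(np.linalg.norm(xv2)/2,np.arctan2(xv2[1],xv2[0]),np.arctan2(xv[1],xv[0]))
o=c[:2]-5*yv
print('origin',o,'yaw',np.arctan2(xv[1],xv[0]),'seat',o+60*yv,'knob',o-65*yv,'vee',o+96*yv)
print('flange',p1(530,312,31), 'pad',p1(300,285,31),'seatdisc',p1(206,272,12))
a,b=p1(490,235,70),p1(560,388,70); print('bar',a,b,(a+b)/2,np.arctan2(*(a-b)[[1,0]]),np.linalg.norm(a-b))
print('dot',p1(500,252,70))
for n,q in dict(black=(307,423),red=(113,453),pink=(492,457)).items(): print(n,p2(*q,60))
print('cup',p2(138,155,61))
```

```text
[[605.2 130.2  12. ]
 [570.4 -97.1  12. ]
 [448.6 -80.3  12. ]
 [485.  147.9  12. ]] [527.3  25.2  12. ]
lens 230.4756403288194
122.23949919614992 -0.14169513907446016 -0.15509280064713318
origin [526.5  20.2] yaw -0.15509280064713318 seat [535.8  79.5] knob [516.5 -44. ] vee [541.3 115.1]
flange [518.  -34.7  31. ] pad [529.7  51.1  31. ] seatdisc [536.7  88.6  12. ]
bar [543.7 -21.6  70. ] [488.1 -46.2  70. ] [515.9 -33.9  70. ] 0.41652430975315674 60.77746175561465
dot [537.4 -25.2  70. ]
black [ 565.4 -315.7   60. ]
red [ 552.3 -219.7   60. ]
pink [ 547.1 -405.8   60. ]
cup [ 701.1 -237.6   61. ]
```

Correcting one sign: the clamp origin lies 5 mm towards +y from the plate centre. That puts the seat at about (537.4, 89.4) and the knob at about (518, -34), which matches the discs seen directly. The clamp's yaw is -0.15, the bar angle 0.417, and the jar is at (565,-316). I'm moving above the jar now.

send_rows(
  commands=[
    {"translation":[0.095,0.07,-0.026],"twist":[0,0,0.056]},
    {"translation":[0.19,0.14,-0.052],"twist":[0,0,0.112]},
    {"translation":[0.285,0.21,-0.078],"twist":[0,0,0.168]},
    {"translation":[0.38,0.28,-0.104],"twist":[0,0,0.224]},
    {"translation":[0.475,0.35,-0.13],"twist":[0,0,0.28]},
    {"translation":[0.57,0.42,-0.156],"twist":[0,0,0.336]},
    {"translation":[0.665,0.49,-0.182],"twist":[0,0,0.392]},
    {"translation":[0.76,0.56,-0.208],"twist":[0,0,0.448]},
    {"translation":[0.855,0.63,-0.234],"twist":[0,0,0.504]},
    {"translation":[0.95,0.7,-0.26],"twist":[0,0,0.56]},
  ],
  grip=-1,
)

```text
t: 1.15
ee_pos: [280.4, -526.5, 378.5]
orientation: [3.009, 0.901, 0.0]
ft_force: [-0.1, -0.1, -0.5]
width: 87.9
```

send_rows(
  commands=[
    {"translation":[0.095,0.07,-0.026],"twist":[0,0,0.056]},
    {"translation":[0.19,0.14,-0.052],"twist":[0,0,0.112]},
    {"translation":[0.285,0.21,-0.078],"twist":[0,0,0.168]},
    {"translation":[0.38,0.28,-0.104],"twist":[0,0,0.224]},
    {"translation":[0.475,0.35,-0.13],"twist":[0,0,0.28]},
    {"translation":[0.57,0.42,-0.156],"twist":[0,0,0.336]},
    {"translation":[0.665,0.49,-0.182],"twist":[0,0,0.392]},
    {"translation":[0.76,0.56,-0.208],"twist":[0,0,0.448]},
    {"translation":[0.855,0.63,-0.234],"twist":[0,0,0.504]},
    {"translation":[0.95,0.7,-0.26],"twist":[0,0,0.56]},
  ],
)

```text
t: 2.15
ee_pos: [375.4, -456.5, 352.5]
orientation: [2.854, 1.313, 0.0]
ft_force: [0.4, 0.6, -0.1]
width: 87.9
```

send_rows(
  commands=[
    {"translation":[0.095,0.07,-0.026],"twist":[0,0,0.056]},
    {"translation":[0.19,0.14,-0.052],"twist":[0,0,0.112]},
    {"translation":[0.285,0.21,-0.078],"twist":[0,0,0.168]},
    {"translation":[0.38,0.28,-0.104],"twist":[0,0,0.224]},
    {"translation":[0.475,0.35,-0.13],"twist":[0,0,0.28]},
    {"translation":[0.57,0.42,-0.156],"twist":[0,0,0.336]},
    {"translation":[0.665,0.49,-0.182],"twist":[0,0,0.392]},
    {"translation":[0.76,0.56,-0.208],"twist":[0,0,0.448]},
    {"translation":[0.855,0.63,-0.234],"twist":[0,0,0.504]},
    {"translation":[0.95,0.7,-0.26],"twist":[0,0,0.56]},
  ],
)

```text
t: 3.15
ee_pos: [470.4, -386.5, 326.4]
orientation: [-2.643, -1.698, -0.0]
ft_force: [-0.3, -0.6, -0.2]
width: 87.4
```

send_rows(
  commands=[
    {"translation":[0.095,0.07,-0.026],"twist":[0,0,0.056]},
    {"translation":[0.19,0.14,-0.052],"twist":[0,0,0.112]},
    {"translation":[0.285,0.21,-0.078],"twist":[0,0,0.168]},
    {"translation":[0.38,0.28,-0.104],"twist":[0,0,0.224]},
    {"translation":[0.475,0.35,-0.13],"twist":[0,0,0.28]},
    {"translation":[0.57,0.42,-0.156],"twist":[0,0,0.336]},
    {"translation":[0.665,0.49,-0.182],"twist":[0,0,0.392]},
    {"translation":[0.76,0.56,-0.208],"twist":[0,0,0.448]},
    {"translation":[0.855,0.63,-0.234],"twist":[0,0,0.504]},
    {"translation":[0.95,0.7,-0.26],"twist":[0,0,0.56]},
  ],
)

```text
t: 4.15
ee_pos: [565.4, -316.5, 300.5]
orientation: [2.38, 2.05, 0.0]
ft_force: [0.0, -0.4, -0.9]
width: 87.7
```

Run:
```python
from h import *
np.set_printoptions(precision=3,suppress=True)
snap('wrist','w1'); o=ctrl.get_obs(); print(o)
print(np.load('pics/w1.npz')['T'])
from scipy.spatial.transform import Rotation as R
print(R.from_rotvec(o['orientation']).as_matrix())
print(proj('w1',[565.4,-315.7,60]),proj('w1',[565.4,-315.7,0]))
```

```text
{'t': 4.2, 'qpos': array([-0.527,  0.581,  1.64 ,  0.001,  0.92 , -0.381]), 'qvel': array([-0.017, -0.011,  0.017, -0.005,  0.003,  0.024]), 'joint_torque': array([ -3.025, -61.427, -22.236,  -0.333,   0.332,   0.047]), 'ee_pos': array([ 566.422, -315.584,  300.11 ]), 'orientation': array([-2.378, -2.053, -0.001]), 'ft_force': array([1.091, 0.054, 0.207]), 'moment': array([-0.03 , -0.092, -0.007]), 'width': 88.09322204470455}
[[   0.989   -0.142   -0.044  577.462]
 [  -0.148   -0.944   -0.295 -235.112]
 [   0.       0.298   -0.955  280.438]
 [   0.       0.       0.       1.   ]]
[[ 0.146  0.989  0.   ]
 [ 0.989 -0.146  0.   ]
 [ 0.     0.    -1.   ]]
[258.065 206.751] [258.06  187.219]
```

View pics/w1.png

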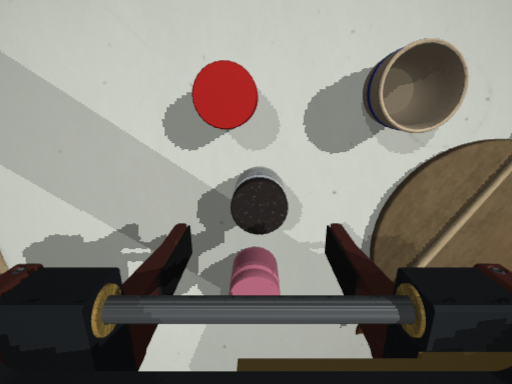

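The wrist view shows the black lid at (260,206), against a predicted (258,207), so it agrees within 2 mm. Descending straight to z 207.

send_rows(
  commands=[
    {"translation":[0.01,0,-0.15],"twist":[0,0,0]},
    {"translation":[0.01,0,-0.3],"twist":[0,0,0]},
    {"translation":[0.01,0,-0.45],"twist":[0,0,0]},
    {"translation":[0.01,0,-0.6],"twist":[0,0,0]},
    {"translation":[0.01,0,-0.7],"twist":[0,0,0]},
    {"translation":[0.01,0,-0.8],"twist":[0,0,0]},
    {"translation":[0.01,0,-0.87],"twist":[0,0,0]},
    {"translation":[0.01,0,-0.93],"twist":[0,0,0]},
    {"translation":[0.01,0,-0.93],"twist":[0,0,0]},
    {"translation":[0.01,0,-0.93],"twist":[0,0,0]},
  ],
)

```text
t: 5.2
ee_pos: [565.8, -317.2, 207.9]
orientation: [2.382, 2.047, 0.0]
ft_force: [0.5, -0.4, 0.4]
width: 87.6
```

send_rows(
  commands=[
    {"translation":[0,0,0],"twist":[0,0,0]},
    {"translation":[0,0,0],"twist":[0,0,0]},
    {"translation":[0,0,0],"twist":[0,0,0]},
    {"translation":[0,0,0],"twist":[0,0,0]},
    {"translation":[0,0,0],"twist":[0,0,0]},
    {"translation":[0,0,0],"twist":[0,0,0]},
    {"translation":[0,0,0],"twist":[0,0,0]},
    {"translation":[0,0,0],"twist":[0,0,0]},
    {"translation":[0,0,0],"twist":[0,0,0]},
    {"translation":[0,0,0],"twist":[0,0,0]},
  ],
  grip=1,
)

```text
t: 6.2
ee_pos: [565.7, -317.1, 207.8]
orientation: [2.383, 2.047, 0.0]
ft_force: [0.5, -0.2, 2.7]
width: 50.1
```

Grasped at 50 mm width. Lifting and carrying to the seat.

send_rows(
  commands=[
    {"translation":[0,0,0.03],"twist":[0,0,0]},
    {"translation":[0,0,0.12],"twist":[0,0,0]},
    {"translation":[0,0,0.25],"twist":[0,0,0]},
    {"translation":[0,0,0.4],"twist":[0,0,0]},
    {"translation":[0,0,0.55],"twist":[0,0,0]},
    {"translation":[0,0,0.7],"twist":[0,0,0]},
    {"translation":[0,0,0.82],"twist":[0,0,0]},
    {"translation":[0,0,0.9],"twist":[0,0,0]},
    {"translation":[0,0.02,0.95],"twist":[0,0,0]},
    {"translation":[0,0.06,0.95],"twist":[0,0,0]},
  ],
)

```text
t: 7.2
ee_pos: [565.7, -311.1, 303.3]
orientation: [2.382, 2.047, 0.0]
ft_force: [0.1, 0.2, -1.1]
width: 50.2
```

send_rows(
  commands=[
    {"translation":[-0.01,0.1,0],"twist":[0,0,0]},
    {"translation":[-0.02,0.2,0],"twist":[0,0,0]},
    {"translation":[-0.03,0.3,0],"twist":[0,0,0]},
    {"translation":[-0.03,0.4,0],"twist":[0,0,0]},
    {"translation":[-0.04,0.5,0],"twist":[0,0,0]},
    {"translation":[-0.05,0.6,0],"twist":[0,0,0]},
    {"translation":[-0.06,0.7,0],"twist":[0,0,0]},
    {"translation":[-0.06,0.8,0],"twist":[0,0,0]},
    {"translation":[-0.07,0.9,0],"twist":[0,0,0]},
    {"translation":[-0.08,1.0,0],"twist":[0,0,0]},
  ],
)

```text
t: 8.2
ee_pos: [557.6, -210.3, 302.7]
orientation: [2.383, 2.048, 0.0]
ft_force: [-0.3, 0.6, -1.4]
width: 50.4
```

send_rows(
  commands=[
    {"translation":[-0.01,0.1,0],"twist":[0,0,0]},
    {"translation":[-0.02,0.2,0],"twist":[0,0,0]},
    {"translation":[-0.03,0.3,0],"twist":[0,0,0]},
    {"translation":[-0.03,0.4,0],"twist":[0,0,0]},
    {"translation":[-0.04,0.5,0],"twist":[0,0,0]},
    {"translation":[-0.05,0.6,0],"twist":[0,0,0]},
    {"translation":[-0.06,0.7,0],"twist":[0,0,0]},
    {"translation":[-0.06,0.8,0],"twist":[0,0,0]},
    {"translation":[-0.07,0.9,0],"twist":[0,0,0]},
    {"translation":[-0.08,1.0,0],"twist":[0,0,0]},
  ],
)

```text
t: 9.2
ee_pos: [549.6, -110.3, 302.7]
orientation: [2.383, 2.048, 0.0]
ft_force: [-0.4, -0.1, -0.6]
width: 50.2
```

send_rows(
  commands=[
    {"translation":[-0.01,0.1,0],"twist":[0,0,0]},
    {"translation":[-0.02,0.2,0],"twist":[0,0,0]},
    {"translation":[-0.03,0.3,0],"twist":[0,0,0]},
    {"translation":[-0.03,0.4,0],"twist":[0,0,0]},
    {"translation":[-0.04,0.5,0],"twist":[0,0,0]},
    {"translation":[-0.05,0.6,0],"twist":[0,0,0]},
    {"translation":[-0.06,0.7,0],"twist":[0,0,0]},
    {"translation":[-0.06,0.8,0],"twist":[0,0,0]},
    {"translation":[-0.07,0.9,0],"twist":[0,0,0]},
    {"translation":[-0.08,1.0,0],"twist":[0,0,0]},
  ],
)

```text
t: 10.2
ee_pos: [541.5, -10.3, 302.7]
orientation: [2.383, 2.048, -0.0]
ft_force: [-0.7, 0.1, -0.5]
width: 50.1
```

send_rows(
  commands=[
    {"translation":[-0.01,0.1,0],"twist":[0,0,0]},
    {"translation":[-0.02,0.2,0],"twist":[0,0,0]},
    {"translation":[-0.03,0.3,0],"twist":[0,0,0]},
    {"translation":[-0.04,0.4,0],"twist":[0,0,0]},
    {"translation":[-0.05,0.5,0],"twist":[0,0,0]},
    {"translation":[-0.05,0.6,0],"twist":[0,0,0]},
    {"translation":[-0.05,0.7,0],"twist":[0,0,0]},
    {"translation":[-0.05,0.8,0],"twist":[0,0,0]},
    {"translation":[-0.05,0.88,0],"twist":[0,0,0]},
    {"translation":[-0.05,0.95,0],"twist":[0,0,0]},
  ],
)

```text
t: 11.2
ee_pos: [536.6, 84.6, 302.7]
orientation: [2.382, 2.048, -0.0]
ft_force: [-0.1, 0.4, -0.7]
width: 50.4
```

Run:
```python
from h import *
np.set_printoptions(precision=3,suppress=True)
snap('wrist','w2'); o=ctrl.get_obs(); print(o['t'],o['ee_pos'],o['ft_force'],o['width'])
for p in ([537.4,89.4,12],[542.7,125,12],[518,-34,70]): print(proj('w2',p))
```

```text
11.25 [536.661  85.265 302.7  ] [-0.087 -0.001 -1.25 ] 49.79459981242276
[258.216 186.126]
[258.11  151.123]
[257.578 327.616]
```

View pics/w2.png

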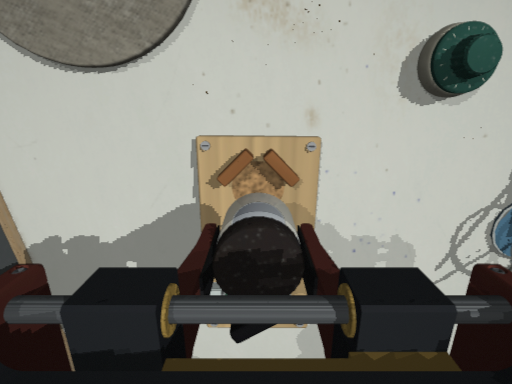

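The vee blocks sit symmetrically about column 259 (predicted 258), and the jar is lined up on column 259. Lowering, since the underside is now at about 95 and must go to 12.

send_rows(
  commands=[
    {"translation":[0,0,-0.1],"twist":[0,0,0]},
    {"translation":[0,0,-0.2],"twist":[0,0,0]},
    {"translation":[0,0,-0.3],"twist":[0,0,0]},
    {"translation":[0,0,-0.4],"twist":[0,0,0]},
    {"translation":[0,0,-0.5],"twist":[0,0,0]},
    {"translation":[0,0,-0.6],"twist":[0,0,0]},
    {"translation":[0,0,-0.68],"twist":[0,0,0]},
    {"translation":[0,0,-0.74],"twist":[0,0,0]},
    {"translation":[0,0,-0.78],"twist":[0,0,0]},
    {"translation":[0,0,-0.8],"twist":[0,0,0]},
  ],
)

```text
t: 12.25
ee_pos: [536.6, 83.9, 222.3]
orientation: [-2.383, -2.048, 0.0]
ft_force: [0.8, -0.1, -0.7]
width: 50.3
```

send_rows(
  commands=[
    {"translation":[0,0,-0.005],"twist":[0,0,0]},
    {"translation":[0,0,-0.01],"twist":[0,0,0]},
    {"translation":[0,0,-0.015],"twist":[0,0,0]},
    {"translation":[0,0,-0.02],"twist":[0,0,0]},
    {"translation":[0,0,-0.025],"twist":[0,0,0]},
    {"translation":[0,0,-0.03],"twist":[0,0,0]},
    {"translation":[0,0,-0.03],"twist":[0,0,0]},
    {"translation":[0,0,-0.03],"twist":[0,0,0]},
    {"translation":[0,0,-0.03],"twist":[0,0,0]},
    {"translation":[0,0,-0.03],"twist":[0,0,0]},
  ],
)

```text
t: 13.25
ee_pos: [536.6, 83.9, 219.8]
orientation: [2.383, 2.047, 0.0]
ft_force: [-0.0, 0.2, 2.2]
width: 50.3
```

There is about 3 N of contact at 219.8, as expected. Releasing, then rising.

send_rows(
  commands=[
    {"translation":[0,0,0],"twist":[0,0,0]},
    {"translation":[0,0,0],"twist":[0,0,0]},
    {"translation":[0,0,0],"twist":[0,0,0]},
    {"translation":[0,0,0],"twist":[0,0,0]},
    {"translation":[0,0,0],"twist":[0,0,0]},
    {"translation":[0,0,0],"twist":[0,0,0]},
    {"translation":[0,0,0],"twist":[0,0,0]},
    {"translation":[0,0,0],"twist":[0,0,0]},
    {"translation":[0,0,0.05],"twist":[0,0,0]},
    {"translation":[0,0,0.1],"twist":[0,0,0]},
  ],
  grip=-1,
)

```text
t: 14.25
ee_pos: [536.6, 83.9, 230.0]
orientation: [-2.383, -2.047, 0.0]
ft_force: [0.4, 0.3, 0.7]
width: 87.7
```

send_rows(
  commands=[
    {"translation":[0,0,0.1],"twist":[0,0,0]},
    {"translation":[0,0,0.2],"twist":[0,0,0]},
    {"translation":[0,0,0.3],"twist":[0,0,0]},
    {"translation":[0,0,0.4],"twist":[0,0,0]},
    {"translation":[-0.02,-0.1,0.5],"twist":[0,0,0.1]},
    {"translation":[-0.04,-0.2,0.6],"twist":[0,0,0.2]},
    {"translation":[-0.06,-0.3,0.6],"twist":[0,0,0.3]},
    {"translation":[-0.08,-0.4,0.6],"twist":[0,0,0.4]},
    {"translation":[-0.09,-0.5,0.6],"twist":[0,0,0.5]},
    {"translation":[-0.09,-0.6,0.6],"twist":[0,0,0.6]},
  ],
)

```text
t: 15.25
ee_pos: [527.5, 23.5, 290.5]
orientation: [2.047, 2.382, 0.001]
ft_force: [0.6, 0.3, 0.1]
width: 88.1
```

Run:
```python
from h import *
np.set_printoptions(precision=3,suppress=True)
snap('top','t1'); snap('side','s1'); o=ctrl.get_obs(); print(o['t'],o['ee_pos'],o['qpos'],o['width'])
a=cv2.imread('pics/t1_raw.png')[190:265,170:270];b=cv2.imread('pics/s1_raw.png')[185:275,220:320]
cv2.imwrite('pics/m1.png',np.vstack([cv2.resize(a,(480,360),interpolation=2),cv2.resize(b,(480,432),interpolation=2)])[:780].__getitem__(slice(0,600)))
for p in ([537.4,89.4,72],[537.4,89.4,12]): print(proj('t1',p),proj('s1',p))
```

```text
15.35 [527.61   23.152 290.361] [ 0.021  0.45   1.919 -0.     0.772 -0.127] 87.73705768207525
[192.326 221.737] [260.202 226.796]
[195.061 223.32 ] [260.567 244.932]
```

View pics/m1.png

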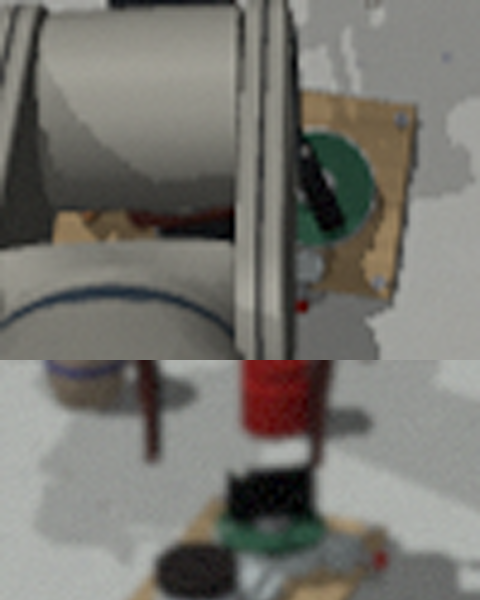

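The jar stands upright in the vee area, and the red plunger tail is visible in the side view. Next I'll align over the knob (target yaw 1.988) and descend.

send_rows(
  commands=[
    {"translation":[-0.01,-0.06,0],"twist":[0,0,0.1]},
    {"translation":[-0.02,-0.12,0],"twist":[0,0,0.2]},
    {"translation":[-0.03,-0.18,0],"twist":[0,0,0.3]},
    {"translation":[-0.04,-0.24,0],"twist":[0,0,0.4]},
    {"translation":[-0.05,-0.3,0],"twist":[0,0,0.5]},
    {"translation":[-0.06,-0.36,0],"twist":[0,0,0.6]},
    {"translation":[-0.07,-0.42,0],"twist":[0,0,0.7]},
    {"translation":[-0.08,-0.48,0],"twist":[0,0,0.8]},
    {"translation":[-0.09,-0.54,0],"twist":[0,0,0.9]},
    {"translation":[-0.095,-0.575,0],"twist":[0,0,1.0]},
  ],
)

```text
t: 16.35
ee_pos: [518.1, -33.5, 290.1]
orientation: [1.397, 2.814, 0.0]
ft_force: [-0.2, -0.2, 0.7]
width: 87.5
```

send_rows(
  commands=[
    {"translation":[0,0,0],"twist":[0,0,0.1]},
    {"translation":[0,0,0],"twist":[0,0,0.2]},
    {"translation":[0,0,0],"twist":[0,0,0.3]},
    {"translation":[0,0,0],"twist":[0,0,0.4]},
    {"translation":[0,0,0],"twist":[0,0,0.5]},
    {"translation":[0,0,0],"twist":[0,0,0.6]},
    {"translation":[0,0,0],"twist":[0,0,0.7]},
    {"translation":[0,0,0],"twist":[0,0,0.8]},
    {"translation":[0,0,0],"twist":[0,0,0.9]},
    {"translation":[0,0,0],"twist":[0,0,1.0]},
  ],
)

```text
t: 17.35
ee_pos: [518.2, -33.2, 290.1]
orientation: [0.657, 3.072, 0.0]
ft_force: [-0.5, 1.1, -0.5]
width: 87.7
```

send_rows(
  commands=[
    {"translation":[0,0,0],"twist":[0,0,0.1]},
    {"translation":[0,0,0],"twist":[0,0,0.2]},
    {"translation":[0,0,0],"twist":[0,0,0.3]},
    {"translation":[0,0,0],"twist":[0,0,0.4]},
    {"translation":[0,0,0],"twist":[0,0,0.5]},
    {"translation":[0,0,0],"twist":[0,0,0.6]},
    {"translation":[0,0,0],"twist":[0,0,0.7]},
    {"translation":[0,0,0],"twist":[0,0,0.8]},
    {"translation":[0,0,0],"twist":[0,0,0.9]},
    {"translation":[0,0,0],"twist":[0,0,1.0]},
  ],
)

```text
t: 18.35
ee_pos: [518.2, -33.1, 290.1]
orientation: [-0.124, 3.139, 0.0]
ft_force: [0.2, 1.0, -0.8]
width: 87.7
```

send_rows(
  commands=[
    {"translation":[0,0,0],"twist":[0,0,0.1]},
    {"translation":[0,0,0],"twist":[0,0,0.2]},
    {"translation":[0,0,0],"twist":[0,0,0.3]},
    {"translation":[0,0,0],"twist":[0,0,0.4]},
    {"translation":[0,0,0],"twist":[0,0,0.5]},
    {"translation":[0,0,0],"twist":[0,0,0.6]},
    {"translation":[0,0,0],"twist":[0,0,0.67]},
    {"translation":[0,0,0],"twist":[0,0,0.67]},
    {"translation":[0,0,0],"twist":[0,0,0.67]},
    {"translation":[0,0,0],"twist":[0,0,0.67]},
  ],
)

```text
t: 19.35
ee_pos: [518.1, -33.4, 289.8]
orientation: [-0.643, 3.075, 0.0]
ft_force: [-1.2, -0.2, -0.5]
width: 87.9
```

Run:
```python
from h import *
np.set_printoptions(precision=3,suppress=True)
from scipy.spatial.transform import Rotation as R
snap('wrist','w3'); o=ctrl.get_obs(); print(o['t'],o['ee_pos'],o['qpos'],o['width'],R.from_rotvec(o['orientation']).as_matrix()[:,1])
c,s=np.cos(.417)*29,np.sin(.417)*29
for p in ([518,-34,70],[518+c,-34+s,70],[518-c,-34-s,70]): print(proj('w3',p))
```

```text
19.4 [518.109 -33.473 289.777] [-0.087  0.441  1.939  0.     0.762 -2.071] 87.89422747667273 [-0.401  0.916 -0.   ]
[257.382 216.373]
[257.585 249.313]
[257.163 180.674]
```

View pics/w3.png

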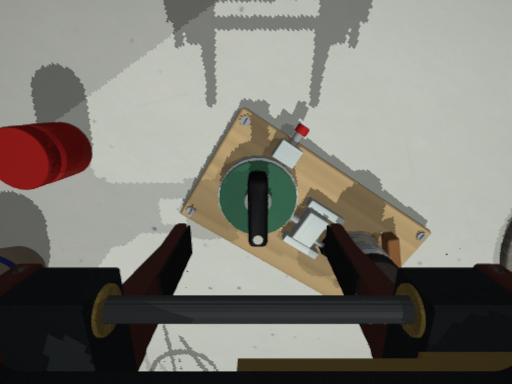

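Run:
```python
from h import *
np.set_printoptions(precision=2,suppress=True)
im=np.load('pics/w3.npz')['img'].astype(int);r,g,b=im[...,0],im[...,1],im[...,2]
def flange(im,f,roi):
    r,g,b=[im[...,i] for i in range(3)]
    m=((g>r*1.3)&(g>b*1.05)&(g>25)).astype(np.uint8)
    M=np.zeros_like(m);x0,y0,x1,y1=roi;M[y0:y1,x0:x1]=m[y0:y1,x0:x1]
    n,l,st,_=cv2.connectedComponentsWithStats(M)
    M=(M>0).astype(np.uint8); c=np.vstack([q for q in cv2.findContours(M,0,1)[0] if len(q)>8])
    h=cv2.convexHull(c);e=cv2.fitEllipse(h);print(e,pix(f,*e[0],31))
flange(im,'w3',(200,140,310,250))
flange(np.load('pics/top0.npz')['img'].astype(int),'top0',(220,210,252,245))
print('bar mid, far, near',pix('w3',258,209.5,70),pix('w3',258,173,70),pix('w3',258,246,70))
m=(r<35)&(g<35)&(b<35);sub=m[160:255,240:275];ys,xs=np.nonzero(sub);print(ys.min()+160,ys.max()+160,[ (y,np.flatnonzero(m[y,235:280])[[0,-1]]+235) for y in range(172,250,8) if m[y,235:280].any()])
R=im[110:150,280:320];mm=(R[...,0]>110)&(R[...,1]<60);yy,xx=np.nonzero(mm);print('tail',xx.mean()+280,yy.mean()+110,pix('w3',xx.mean()+280,yy.mean()+110,19))
```

```text
((257.5010986328125, 197.17327880859375), (73.12357330322266, 76.62753295898438), 90.1468505859375) [515.25 -35.18  31.  ]
((235.52230834960938, 228.80020141601562), (22.688688278198242, 23.037342071533203), 57.67379379272461) [517.35 -33.8   31.  ]
bar mid, far, near [512.52 -35.87  70.  ] [485.8  -47.54  70.  ] [541.61 -23.15  70.  ]
171 245 [(172, array([250, 265])), (180, array([248, 267])), (188, array([248, 267])), (196, array([248, 266])), (204, array([248, 267])), (212, array([248, 267])), (220, array([248, 266])), (228, array([248, 266])), (236, array([249, 266])), (244, array([251, 265]))]
tail 302.5394736842105 130.3421052631579 [444.93 -21.86  19.  ]
```

The wrist and top estimates of the axis differ by about 2.5 mm, so I'll split the difference. Descending and gripping.

send_rows(
  commands=[
    {"translation":[-0.015,-0.01,-0.1],"twist":[0,0,0]},
    {"translation":[-0.015,-0.01,-0.2],"twist":[0,0,0]},
    {"translation":[-0.015,-0.01,-0.3],"twist":[0,0,0]},
    {"translation":[-0.015,-0.01,-0.4],"twist":[0,0,0]},
    {"translation":[-0.015,-0.01,-0.5],"twist":[0,0,0]},
    {"translation":[-0.015,-0.01,-0.58],"twist":[0,0,0]},
    {"translation":[-0.015,-0.01,-0.64],"twist":[0,0,0]},
    {"translation":[-0.015,-0.01,-0.68],"twist":[0,0,0]},
    {"translation":[-0.015,-0.01,-0.68],"twist":[0,0,0]},
    {"translation":[-0.015,-0.01,-0.68],"twist":[0,0,0]},
  ],
)

```text
t: 20.4
ee_pos: [516.7, -34.6, 221.8]
orientation: [-0.645, 3.074, -0.0]
ft_force: [0.2, -0.2, 0.7]
width: 87.6
```

send_rows(
  commands=[
    {"translation":[0,0,0],"twist":[0,0,0]},
    {"translation":[0,0,0],"twist":[0,0,0]},
    {"translation":[0,0,0],"twist":[0,0,0]},
    {"translation":[0,0,0],"twist":[0,0,0]},
    {"translation":[0,0,0],"twist":[0,0,0]},
    {"translation":[0,0,0],"twist":[0,0,0]},
    {"translation":[0,0,0],"twist":[0,0,0]},
    {"translation":[0,0,0],"twist":[0,0,0]},
    {"translation":[0,0,0],"twist":[0,0,0]},
    {"translation":[0,0,0],"twist":[0,0,0]},
  ],
  grip=1,
)

```text
t: 21.4
ee_pos: [516.6, -34.6, 221.7]
orientation: [-0.645, 3.075, -0.0]
ft_force: [0.6, -0.8, -0.1]
width: 16.1
```

```bash
cat >> h.py <<'E'
from scipy.spatial.transform import Rotation as Rn
def st(f=None):
    o=ctrl.get_obs();m=Rn.from_rotvec(o['orientation']).as_matrix()[:,1]
    print('t',round(o['t'],2),'pos',o['ee_pos'].round(1),'psi',round(float(np.arctan2(m[1],m[0])),3),'F',o['ft_force'].round(1),'M',o['moment'].round(3),'tau',o['joint_torque'].round(2)[[0,5]],'w',round(o['width'],1))
    if f:
        for n,roi in (('side',(270,280,320,320)),('top',(215,245,245,260)),):
            snap(n,f+n); im=np.load(f'pics/{f}{n}.npz')['img'].astype(float)
            x0,y0,x1,y1={'side':(290,290,310,310),'top':(220,245,245,262)}[n] if n=='top' else (285,225,320,240)
            s=im[y0:y1,x0:x1];w=np.clip(s[...,0]-np.maximum(s[...,1],s[...,2])-25,0,None)
            print(n,'redsum',w.sum().round(),'tail',((w*np.arange(x0,x1)).sum()/w.sum()).round(2),((w*np.arange(y0,y1)[:,None]).sum()/w.sum()).round(2))
E
python3 -c "
from h import *
st('k0')
print(proj('k0side',[445,-22,19]),proj('k0side',[450,-22,19]),proj('k0top',[445,-22,19]),proj('k0top',[450,-22,19]))
a=cv2.imread('pics/k0side_raw.png')[190:250,250:330]
b=cv2.imread('pics/k0top_raw.png')[215:275,200:280]
cv2.imwrite('pics/k0.png',np.hstack([cv2.resize(q,(400,300),interpolation=2) for q in (a,b)]))"
```

```text
t 21.4 pos [516.6 -34.6 221.7] psi 1.984 F [ 0.6 -0.8 -0.1] M [ 0.084 -0.201  0.056] tau [0.08 0.09] w 16.1
side redsum 366.0 tail 298.75 226.11
top redsum 0.0 tail nan nan
[299.14392811 226.04868211] [297.49098986 225.86147003] [231.98777616 253.38309737] [231.96951833 251.69134711]h.py:25: RuntimeWarning: invalid value encountered in scalar divide
  print(n,'redsum',w.sum().round(),'tail',((w*np.arange(x0,x1)).sum()/w.sum()).round(2),((w*np.arange(y0,y1)[:,None]).sum()/w.sum()).round(2))
```

View pics/k0.png

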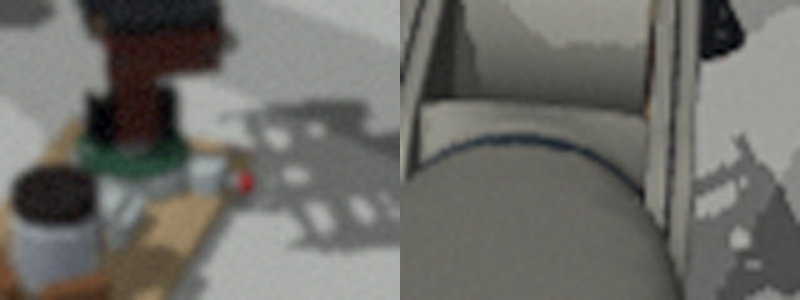

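Bar gripped at 16.1 mm, and the side view shows the tail at (298.8,226). Turning clockwise, 0.2 rad first.

send_rows(
  commands=[
    {"translation":[0,0,0],"twist":[0,0,-0.04]},
    {"translation":[0,0,0],"twist":[0,0,-0.08]},
    {"translation":[0,0,0],"twist":[0,0,-0.12]},
    {"translation":[0,0,0],"twist":[0,0,-0.16]},
    {"translation":[0,0,0],"twist":[0,0,-0.2]},
    {"translation":[0,0,0],"twist":[0,0,-0.24]},
    {"translation":[0,0,0],"twist":[0,0,-0.28]},
    {"translation":[0,0,0],"twist":[0,0,-0.32]},
    {"translation":[0,0,0],"twist":[0,0,-0.36]},
    {"translation":[0,0,0],"twist":[0,0,-0.4]},
  ],
)

```text
t: 22.5
ee_pos: [516.6, -34.6, 221.7]
orientation: [0.332, -3.124, -0.0]
ft_force: [0.2, -2.4, -1.2]
width: 15.5
```

```bash
cat >> h.py <<'E'
def st(f=None):
    o=ctrl.get_obs();m=Rn.from_rotvec(o['orientation']).as_matrix()[:,1]
    print('t',round(o['t'],2),'pos',o['ee_pos'].round(1),'psi',round(float(np.arctan2(m[1],m[0])),3),'F',o['ft_force'].round(1),'M',o['moment'].round(3),'tau',o['joint_torque'].round(2)[[0,5]],'w',round(o['width'],1))
    if f:
        snap('side',f+'side'); tail(f+'side')
        o=ctrl.get_obs(); print(' M2',o['moment'].round(3),'F',o['ft_force'].round(1))
def tail(f):
    im=np.load(f'pics/{f}.npz')['img'].astype(float);x0,y0,x1,y1=288,218,312,236
    s=im[y0:y1,x0:x1];w=np.clip(s[...,0]-np.maximum(s[...,1],s[...,2])-25,0,None)
    print('  tail',w.sum().round(),((w*np.arange(x0,x1)).sum()/w.sum()).round(2),((w*np.arange(y0,y1)[:,None]).sum()/w.sum()).round(2))
E
python3 -c "
from h import *
tail('k0side');tail('s1');st('k1')"
```

```text
tail 392.0 298.74 225.97
  tail 131.0 298.66 226.07
t 22.5 pos [516.6 -34.6 221.7] psi 1.782 F [ 0.2 -2.4 -1.2] M [-0.097 -0.129  0.111] tau [ 0.19 -0.24] w 15.5
  tail 215.0 298.61 226.24
 M2 [ 0.083 -0.178  0.039] F [-0.4 -0.6  0.2]
```

send_rows(
  commands=[
    {"translation":[0,0,0],"twist":[0,0,-0.03]},
    {"translation":[0,0,0],"twist":[0,0,-0.06]},
    {"translation":[0,0,0],"twist":[0,0,-0.09]},
    {"translation":[0,0,0],"twist":[0,0,-0.12]},
    {"translation":[0,0,0],"twist":[0,0,-0.15]},
    {"translation":[0,0,0],"twist":[0,0,-0.18]},
    {"translation":[0,0,0],"twist":[0,0,-0.21]},
    {"translation":[0,0,0],"twist":[0,0,-0.24]},
    {"translation":[0,0,0],"twist":[0,0,-0.27]},
    {"translation":[0,0,0],"twist":[0,0,-0.3]},
  ],
)

```text
t: 23.55
ee_pos: [516.6, -34.5, 221.7]
orientation: [0.097, -3.14, -0.0]
ft_force: [-0.7, 1.7, -3.0]
width: 15.3
```

```bash
python3 -c "
from h import *
st('k2')"
```

```text
t 23.55 pos [516.6 -34.5 221.7] psi 1.633 F [-0.7  1.7 -3. ] M [ 0.425 -0.151  0.123] tau [-1.13 -0.14] w 15.3
  tail 141.0 298.75 226.13
 M2 [ 0.442 -0.157  0.032] F [-1.  2.  0.]
```

send_rows(
  commands=[
    {"translation":[0,0,0],"twist":[0,0,-0.02]},
    {"translation":[0,0,0],"twist":[0,0,-0.04]},
    {"translation":[0,0,0],"twist":[0,0,-0.06]},
    {"translation":[0,0,0],"twist":[0,0,-0.08]},
    {"translation":[0,0,0],"twist":[0,0,-0.1]},
    {"translation":[0,0,0],"twist":[0,0,-0.12]},
    {"translation":[0,0,0],"twist":[0,0,-0.14]},
    {"translation":[0,0,0],"twist":[0,0,-0.16]},
    {"translation":[0,0,0],"twist":[0,0,-0.18]},
    {"translation":[0,0,0],"twist":[0,0,-0.2]},
  ],
)

```text
t: 24.6
ee_pos: [516.6, -34.5, 221.7]
orientation: [-0.059, -3.141, -0.0]
ft_force: [-0.1, 6.2, -0.4]
width: 16.3
```

```bash
python3 -c "
from h import *
st('k3')"
```

```text
t 24.6 pos [516.6 -34.5 221.7] psi 1.533 F [-0.1  6.2 -0.4] M [ 0.904 -0.173  0.047] tau [-2.66 -0.09] w 16.3
  tail 379.0 298.67 225.96
 M2 [ 0.994 -0.241  0.032] F [ 0.1  4.6 -1.3]
```

Fy has grown to 5 N, which means the knob axis lies slightly towards +x,+y, as the top camera said. I'll shift the tool a little while turning on.

send_rows(
  commands=[
    {"translation":[0.003,0.001,0],"twist":[0,0,-0.015]},
    {"translation":[0.006,0.002,0],"twist":[0,0,-0.03]},
    {"translation":[0.009,0.004,0],"twist":[0,0,-0.045]},
    {"translation":[0.012,0.005,0],"twist":[0,0,-0.06]},
    {"translation":[0.012,0.005,0],"twist":[0,0,-0.075]},
    {"translation":[0.012,0.005,0],"twist":[0,0,-0.09]},
    {"translation":[0.012,0.005,0],"twist":[0,0,-0.105]},
    {"translation":[0.012,0.005,0],"twist":[0,0,-0.12]},
    {"translation":[0.012,0.005,0],"twist":[0,0,-0.12]},
    {"translation":[0.012,0.005,0],"twist":[0,0,-0.12]},
  ],
)

```text
t: 25.65
ee_pos: [517.0, -34.3, 221.6]
orientation: [-0.152, -3.136, 0.001]
ft_force: [-5.0, 1.2, 4.1]
width: 15.9
```

```bash
python3 -c "
from h import *
st('k4')"
```

```text
t 25.65 pos [517.  -34.3 221.6] psi 1.474 F [-5.   1.2  4.1] M [ 0.263  0.606 -0.013] tau [-0.24  0.02] w 15.9
  tail 277.0 298.63 225.83
 M2 [0.232 0.6   0.   ] F [-6.3  0.2  4.6]
```

send_rows(
  commands=[
    {"translation":[0,0,0],"twist":[0,0,-0.02]},
    {"translation":[0,0,0],"twist":[0,0,-0.04]},
    {"translation":[0,0,0],"twist":[0,0,-0.06]},
    {"translation":[0,0,0],"twist":[0,0,-0.08]},
    {"translation":[0,0,0],"twist":[0,0,-0.1]},
    {"translation":[0,0,0],"twist":[0,0,-0.12]},
    {"translation":[0,0,0],"twist":[0,0,-0.12]},
    {"translation":[0,0,0],"twist":[0,0,-0.12]},
    {"translation":[0,0,0],"twist":[0,0,-0.12]},
    {"translation":[0,0,0],"twist":[0,0,-0.12]},
  ],
)

```text
t: 26.7
ee_pos: [517.0, -34.3, 221.6]
orientation: [-0.247, -3.13, 0.0]
ft_force: [-4.9, 1.4, 3.4]
width: 15.9
```

```bash
python3 -c "
from h import *
st('k5')"
```

```text
t 26.7 pos [517.  -34.3 221.6] psi 1.413 F [-4.9  1.4  3.4] M [ 0.24   0.568 -0.08 ] tau [-0.34 -0.03] w 15.9
  tail 130.0 298.66 226.08
 M2 [ 0.258  0.605 -0.024] F [-5.6  1.2  5.7]
```

```bash
cat >> h.py <<'E'
def st(f):
    M=[];F=[];X=[];W=[]
    for i in range(4):
        o=ctrl.get_obs();M.append(o['moment'][2]);F.append(o['ft_force'])
        if i<3:
            im=ctrl.get_image('side')['img'].astype(float);x0,y0,x1,y1=288,218,312,236
            s=im[y0:y1,x0:x1];w=np.clip(s[...,0]-np.maximum(s[...,1],s[...,2])-25,0,None)
            X.append((w*np.arange(x0,x1)).sum()/w.sum());W.append(w.sum())
    m=Rn.from_rotvec(o['orientation']).as_matrix()[:,1]
    print('t',round(o['t'],2),'psi',round(float(np.arctan2(m[1],m[0])),3),'F',np.mean(F,0).round(1),'Mz',np.round(M,3),np.mean(M).round(3),'tail',np.round(X,2),np.round(W))
E
python3 -c "
from h import *
st('')"
```

```text
t 26.9 psi 1.413 F [-6.   1.2  4.8] Mz [-0.024 -0.059 -0.035 -0.037] -0.039 tail [298.66 298.65 298.62] [128. 139. 125.]
```

send_rows(
  commands=[
    {"translation":[0,0,0],"twist":[0,0,-0.02]},
    {"translation":[0,0,0],"twist":[0,0,-0.04]},
    {"translation":[0,0,0],"twist":[0,0,-0.06]},
    {"translation":[0,0,0],"twist":[0,0,-0.08]},
    {"translation":[0,0,0],"twist":[0,0,-0.1]},
    {"translation":[0,0,0],"twist":[0,0,-0.12]},
    {"translation":[0,0,0],"twist":[0,0,-0.12]},
    {"translation":[0,0,0],"twist":[0,0,-0.12]},
    {"translation":[0,0,0],"twist":[0,0,-0.12]},
    {"translation":[0,0,0],"twist":[0,0,-0.12]},
  ],
)

```text
t: 27.9
ee_pos: [517.1, -34.3, 221.6]
orientation: [-0.341, -3.121, 0.001]
ft_force: [-5.7, 0.7, 6.4]
width: 15.9
```

```bash
python3 -c "
from h import *
st('')"
```

```text
t 28.05 psi 1.353 F [-4.9  1.1  4.6] Mz [-0.061 -0.079 -0.088 -0.022] -0.062 tail [298.54 298.53 298.51] [119. 114. 120.]
```

Torque is going negative and the tail is starting to move, so the plunger seems to be starting to sink. Continuing in small steps.

send_rows(
  commands=[
    {"translation":[0,0,0],"twist":[0,0,-0.02]},
    {"translation":[0,0,0],"twist":[0,0,-0.04]},
    {"translation":[0,0,0],"twist":[0,0,-0.06]},
    {"translation":[0,0,0],"twist":[0,0,-0.08]},
    {"translation":[0,0,0],"twist":[0,0,-0.1]},
    {"translation":[0,0,0],"twist":[0,0,-0.12]},
    {"translation":[0,0,0],"twist":[0,0,-0.12]},
    {"translation":[0,0,0],"twist":[0,0,-0.12]},
    {"translation":[0,0,0],"twist":[0,0,-0.12]},
    {"translation":[0,0,0],"twist":[0,0,-0.12]},
  ],
)

```text
t: 29.05
ee_pos: [517.1, -34.3, 221.6]
orientation: [-0.434, -3.109, 0.001]
ft_force: [-5.7, 1.7, 3.0]
width: 16.0
```

```bash
python3 -c "
from h import *
st('')"
```

```text
t 29.2 psi 1.293 F [-5.7  2.   4.2] Mz [-0.061 -0.089 -0.066 -0.063] -0.069 tail [298.42 298.44 298.42] [127. 134. 138.]
```

send_rows(
  commands=[
    {"translation":[0,0,0],"twist":[0,0,-0.02]},
    {"translation":[0,0,0],"twist":[0,0,-0.04]},
    {"translation":[0,0,0],"twist":[0,0,-0.06]},
    {"translation":[0,0,0],"twist":[0,0,-0.08]},
    {"translation":[0,0,0],"twist":[0,0,-0.1]},
    {"translation":[0,0,0],"twist":[0,0,-0.12]},
    {"translation":[0,0,0],"twist":[0,0,-0.12]},
    {"translation":[0,0,0],"twist":[0,0,-0.12]},
    {"translation":[0,0,0],"twist":[0,0,-0.12]},
    {"translation":[0,0,0],"twist":[0,0,-0.12]},
  ],
)

```text
t: 30.2
ee_pos: [517.1, -34.2, 221.6]
orientation: [-0.527, -3.095, 0.001]
ft_force: [-6.4, 1.9, 6.5]
width: 15.5
```

```bash
python3 -c "
from h import *
st('')"
```

```text
t 30.35 psi 1.233 F [-5.6  1.7  6.4] Mz [-0.063 -0.114 -0.153 -0.061] -0.098 tail [298.22 298.19 298.17] [158. 158. 166.]
```

send_rows(
  commands=[
    {"translation":[0,0,0],"twist":[0,0,-0.02]},
    {"translation":[0,0,0],"twist":[0,0,-0.04]},
    {"translation":[0,0,0],"twist":[0,0,-0.06]},
    {"translation":[0,0,0],"twist":[0,0,-0.08]},
    {"translation":[0,0,0],"twist":[0,0,-0.1]},
    {"translation":[0,0,0],"twist":[0,0,-0.12]},
    {"translation":[0,0,0],"twist":[0,0,-0.12]},
    {"translation":[0,0,0],"twist":[0,0,-0.12]},
    {"translation":[0,0,0],"twist":[0,0,-0.12]},
    {"translation":[0,0,0],"twist":[0,0,-0.12]},
  ],
)

```text
t: 31.35
ee_pos: [517.1, -34.2, 221.6]
orientation: [-0.62, -3.078, 0.0]
ft_force: [-6.2, 1.6, 6.8]
width: 15.9
```

```bash
python3 -c "
from h import *
st('')"
```

```text
t 31.5 psi 1.173 F [-5.4  2.3  6.4] Mz [-0.102 -0.086 -0.139 -0.136] -0.116 tail [297.82 297.84 297.8 ] [146. 152. 157.]
```

send_rows(
  commands=[
    {"translation":[0,0,0],"twist":[0,0,-0.02]},
    {"translation":[0,0,0],"twist":[0,0,-0.04]},
    {"translation":[0,0,0],"twist":[0,0,-0.06]},
    {"translation":[0,0,0],"twist":[0,0,-0.08]},
    {"translation":[0,0,0],"twist":[0,0,-0.1]},
    {"translation":[0,0,0],"twist":[0,0,-0.1]},
    {"translation":[0,0,0],"twist":[0,0,-0.1]},
    {"translation":[0,0,0],"twist":[0,0,-0.1]},
    {"translation":[0,0,0],"twist":[0,0,-0.1]},
    {"translation":[0,0,0],"twist":[0,0,-0.1]},
  ],
)

```text
t: 32.5
ee_pos: [517.1, -34.2, 221.6]
orientation: [-0.697, -3.061, 0.001]
ft_force: [-5.1, 2.2, 7.5]
width: 15.5
```

```bash
python3 -c "
from h import *
st('')"
```

```text
t 32.65 psi 1.123 F [-4.8  2.3  7.1] Mz [-0.153 -0.126 -0.118 -0.1  ] -0.124 tail [297.37 297.4  297.43] [138. 144. 141.]
```

send_rows(
  commands=[
    {"translation":[0,0,0],"twist":[0,0,-0.02]},
    {"translation":[0,0,0],"twist":[0,0,-0.04]},
    {"translation":[0,0,0],"twist":[0,0,-0.06]},
    {"translation":[0,0,0],"twist":[0,0,-0.08]},
    {"translation":[0,0,0],"twist":[0,0,-0.08]},
    {"translation":[0,0,0],"twist":[0,0,-0.08]},
    {"translation":[0,0,0],"twist":[0,0,-0.08]},
    {"translation":[0,0,0],"twist":[0,0,-0.08]},
    {"translation":[0,0,0],"twist":[0,0,-0.08]},
    {"translation":[0,0,0],"twist":[0,0,-0.08]},
  ],
)

```text
t: 33.65
ee_pos: [517.0, -34.2, 221.6]
orientation: [-0.758, -3.047, 0.001]
ft_force: [-5.9, 2.8, 5.0]
width: 15.7
```

```bash
python3 -c "
from h import *
st('')"
```

```text
t 33.8 psi 1.083 F [-5.6  2.4  4.6] Mz [ 0.01  -0.001 -0.022 -0.004] -0.004 tail [297.27 297.28 297.24] [158. 155. 166.]
```

send_rows(
  commands=[
    {"translation":[0,0,0],"twist":[0,0,-0.02]},
    {"translation":[0,0,0],"twist":[0,0,-0.04]},
    {"translation":[0,0,0],"twist":[0,0,-0.06]},
    {"translation":[0,0,0],"twist":[0,0,-0.06]},
    {"translation":[0,0,0],"twist":[0,0,-0.06]},
    {"translation":[0,0,0],"twist":[0,0,-0.06]},
    {"translation":[0,0,0],"twist":[0,0,-0.06]},
    {"translation":[0,0,0],"twist":[0,0,-0.06]},
    {"translation":[0,0,0],"twist":[0,0,-0.06]},
    {"translation":[0,0,0],"twist":[0,0,-0.06]},
  ],
)

```text
t: 34.8
ee_pos: [517.1, -34.2, 221.6]
orientation: [-0.803, -3.035, 0.001]
ft_force: [-5.5, 3.4, 4.4]
width: 15.8
```

```bash
python3 -c "
from h import *
st('')"
```

```text
t 34.95 psi 1.053 F [-5.2  2.6  4.3] Mz [0.047 0.006 0.054 0.   ] 0.027 tail [297.26 297.23 297.29] [155. 163. 151.]
```

The drag ended (Mz from -0.12 to about 0) and the tail stopped moving at 297.26, so the plunger is seated and the knob is in the easy play. Stopping here, releasing the knob and rising.

send_rows(
  commands=[
    {"translation":[0,0,0],"twist":[0,0,0]},
    {"translation":[0,0,0],"twist":[0,0,0]},
    {"translation":[0,0,0],"twist":[0,0,0]},
    {"translation":[0,0,0],"twist":[0,0,0]},
    {"translation":[0,0,0],"twist":[0,0,0]},
    {"translation":[0,0,0],"twist":[0,0,0]},
    {"translation":[0,0,0],"twist":[0,0,0]},
    {"translation":[0,0,0],"twist":[0,0,0]},
    {"translation":[0,0,0],"twist":[0,0,0]},
    {"translation":[0,0,0],"twist":[0,0,0]},
  ],
  grip=-1,
)

```text
t: 35.95
ee_pos: [517.8, -34.1, 221.7]
orientation: [0.803, 3.037, -0.0]
ft_force: [-0.0, -0.5, -0.1]
width: 87.3
```

send_rows(
  commands=[
    {"translation":[0,0,0.05],"twist":[0,0,0]},
    {"translation":[0,0,0.15],"twist":[0,0,0]},
    {"translation":[0,0,0.25],"twist":[0,0,0]},
    {"translation":[0,0,0.35],"twist":[0,0,0]},
    {"translation":[0,0,0.45],"twist":[0,0,0]},
    {"translation":[0,0,0.55],"twist":[0,0,0]},
    {"translation":[0,0,0.65],"twist":[0,0,0]},
    {"translation":[0,0,0.75],"twist":[0,0,0]},
    {"translation":[0,0,0.85],"twist":[0,0,0]},
    {"translation":[0,0,0.95],"twist":[0,0,0]},
  ],
)

```text
t: 36.95
ee_pos: [517.8, -34.1, 317.5]
orientation: [0.803, 3.037, -0.0]
ft_force: [0.7, -0.4, 0.2]
width: 87.8
```

send_rows(
  commands=[
    {"translation":[0,-0.1,0.05],"twist":[0,0,0]},
    {"translation":[0,-0.2,0.1],"twist":[0,0,0]},
    {"translation":[0,-0.3,0.15],"twist":[0,0,0]},
    {"translation":[0,-0.4,0.2],"twist":[0,0,0]},
    {"translation":[0,-0.5,0.25],"twist":[0,0,0]},
    {"translation":[0,-0.6,0.3],"twist":[0,0,0]},
    {"translation":[0,-0.7,0.3],"twist":[0,0,0]},
    {"translation":[0,-0.8,0.3],"twist":[0,0,0]},
    {"translation":[0,-0.9,0.3],"twist":[0,0,0]},
    {"translation":[0,-1.0,0.3],"twist":[0,0,0]},
  ],
)

```text
t: 37.95
ee_pos: [517.7, -134.9, 346.4]
orientation: [-0.803, -3.037, -0.0]
ft_force: [-0.9, -0.1, 0.0]
width: 88.0
```

send_rows(
  commands=[
    {"translation":[0,-0.1,0],"twist":[0,0,0]},
    {"translation":[0,-0.2,0],"twist":[0,0,0]},
    {"translation":[0,-0.3,0],"twist":[0,0,0]},
    {"translation":[0,-0.4,0],"twist":[0,0,0]},
    {"translation":[0,-0.5,0],"twist":[0,0,0]},
    {"translation":[0,-0.6,0],"twist":[0,0,0]},
    {"translation":[0,-0.7,0],"twist":[0,0,0]},
    {"translation":[0,-0.8,0],"twist":[0,0,0]},
    {"translation":[0,-0.9,0],"twist":[0,0,0]},
    {"translation":[0,-1.0,0],"twist":[0,0,0]},
  ],
)

```text
t: 38.95
ee_pos: [517.8, -235.0, 346.7]
orientation: [0.803, 3.037, -0.0]
ft_force: [0.1, -0.1, -1.3]
width: 88.0
```

```bash
python3 -c "
from h import *
st('');snap('top','f');snap('side','fs')
a=cv2.imread('pics/f_raw.png')[190:265,170:270];b=cv2.imread('pics/fs_raw.png')[195:260,235:322]
cv2.imwrite('pics/fin.png',np.hstack([cv2.resize(a,(400,300),interpolation=2),cv2.resize(b,(400,300),interpolation=2)]))"
```

```text
t 39.1 psi 1.053 F [ 0.3 -0.   0.1] Mz [ 0.049 -0.028 -0.008 -0.024] -0.003 tail [297.18 297.2  297.17] [422. 423. 425.]
```

View pics/fin.png

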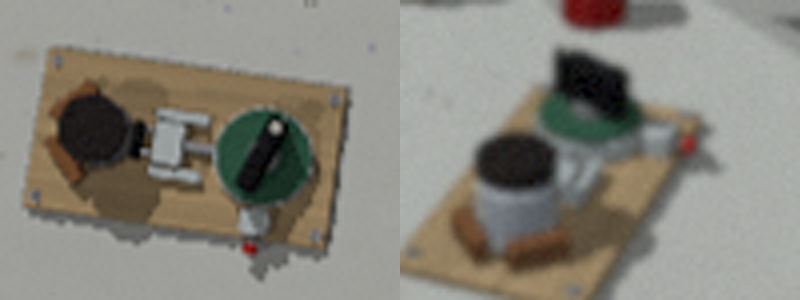

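The jar stands upright against both vee blocks with the pad on it, the knob is free, and the tail has stayed in (297.2). Handing in.

```bash
python3 -c "
from workcell import ctrl
print(ctrl.close_job())"
```

```text
the job is handed in; nothing more can be done
None
```

The job is done and handed in at about 39 s of the 64 s allowed. The jar is clamped upright on the seat, the plunger is in the notch and the knob is released.

- **Jar:** I set the black-lidded jar on the seat about 4 mm short of the vee and let go. The last pictures show it upright against both vee blocks with the jaw pad on it.
- **Knob:** I turned it clockwise about 0.93 rad. The torque went from slightly positive to about -0.12 N m as the plunger sank, then back to about 0. I went 0.03 rad further into the easy play (+0.03 N m) and stopped before the far flank.
- **Plunger:** The red tail moved about 1.5 px inwards in the side view, roughly 4.5 mm, and stayed there after I released the knob.
- **Disagreement:** The wrist and top cameras placed the knob's axis about 2.5 mm apart. My first setting gave about 6 N of sideways force while turning, so I shifted the tool about 1 mm. About 5 to 7 N remained, and it was gone once I released.
- **Cup and timer:** The arm kept well clear of both and no unexpected forces showed, but I took no final close-up of either.

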